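# Check the two spring corners of a tilt-plate mount

## Task

The spring-backed tilt plate on the bench needs its two sprung corners checked. With closed fingertips, press down the round pad at the plate's near left corner (as seen from the robot) until that corner's pointer is level with the tab on its scale, not past it, hold it there for a second, then let the corner spring all the way back up; then do the same with the pad at the far right corner and its own pointer and tab. Press one corner at a time, grip and lift nothing, and leave the loose things round the mount where they are.

Things in the scene. Friction and masses are not known exactly. Their poses are not given: they have to be found in the camera images.
- mount: Fixed mount: grey base 190x150x14 mm (x, y, z of its frame) on 12 mm feet and over it a sprung steel tilt plate 190x150x10 mm, top 74 mm above the bench at rest. At its near left and far right an upright aluminium scale, 26 mm wide, 3 mm thick, top 84 mm above the bench. Origin: centre of the base's underside, on the bench; x away from the robot, y to its left, yaw within 0.3 rad.
- tilt_a (a joint): Tilt (rad) as the near left corner goes down: 0 at rest on its stop, to 0.17. Axis through the ball pivot, along the mount's y; near left pad and pointer are both 150 mm from it, so they go down equally. A spring returns it: about 2.5 N on the pad starts it, about 9 N holds it at 0.14.
- tilt_b (a joint): Tilt (rad) as the far right corner goes down: 0 at rest on its stop, to 0.19. Axis through the ball pivot, along the mount's x; the far right pad is 110 mm and its pointer's tip 175 mm from it, so the pointer goes down 1.6 times as far as the pad. A spring returns it: about 3 N on the pad starts it, about 9 N holds it at 0.14.
- ball (a point): Centre of the steel ball pivot at the plate's far left corner, in the mount's frame at x +75, y +55, z +69 mm; both tilt axes pass through it. Fixed.
- pad_a (a point): Centre of the top of the near left press pad: a dark steel disc, diameter 28 mm, 8 mm high, slightly domed, on the plate, in the mount's frame at x -75, y +55, z +82 mm at rest. Moves with the plate. The scale's edge is 69 mm to its left.
- pad_b (a point): Centre of the top of the far right press pad: same shape, in the mount's frame at x +75, y -55, z +82 mm at rest. Moves with the plate. The scale's edge is 69 mm to its right.
- pointer_a (a point): Tip of the near left corner's pointer, a thin dark bar that sticks out 45 mm to the left of the plate and ends at its scale's inner edge; tip 69 mm above the bench at rest. Moves with the plate.
- pointer_b (a point): Tip of the far right corner's pointer, the same bar sticking out to the right of the plate; tip 69 mm above the bench at rest. Moves with the plate.
- mark_a (a point): Near left scale's tab: a dark steel clip 7 mm high, fixed on the scale's inner edge; this point is the middle of its end that faces the pointer's tip (3 mm away sideways), 9 to 20 mm below the pointer's rest height. The pointer is level with it when its tip is as high as this point, within half the tab's height.
- mark_b (a point): The far right scale's tab, of the same form, 10 to 24 mm below its pointer's rest height; this point in the middle of its end that faces the pointer's tip.
- block: Loose rubbing block, grey with a red top, 50x90x34 mm, left of the mount; origin at the centre of its underside.
- tape: Loose roll of black tape lying flat, diameter 64 mm, 20 mm high, right of the mount's near half; origin at the centre of its underside.
- bearing: Loose ball bearing lying flat, diameter 42 mm, 12 mm high, beyond the mount; origin at the centre of its underside.
- fitting: Loose grey cylindrical hose coupler lying on its side, 25x60x25 mm, beyond the mount; origin at the centre of its underside.

How it is judged:
On the way, in this order (a step that is already met when the one before it is completed fails the run):
1. near left pointer held level with its tab, the far right corner up (z of pointer_a in the frame of mark_a between -0.0035 and 0.0035 m and value of joint tilt_b below 0.04 rad), for 0.6 s.
2. near left corner back up (value of joint tilt_a below 0.02 rad and value of joint tilt_b below 0.04 rad), for 0.1 s.
3. far right pointer held level with its tab, the near left corner up (z of pointer_b in the frame of mark_b between -0.0035 and 0.0035 m and value of joint tilt_a below 0.04 rad), for 0.6 s.
At the end, for the whole second after the job is handed in: After each corner in turn was held with its pointer within 3.5 mm of its tab's middle for 0.6 s, both corners are back up (within 0.015 rad) and the four loose things lie within 20 mm of where they were (value of joint each of tilt_a, tilt_b below 0.015 rad and distance of each of block, tape, bearing, fitting from where it was at the start of the episode below 0.02 m); the robot touches nothing.
It fails at once if near left pointer pushed more than 6 mm below the middle of its tab (z of pointer_a in the frame of mark_a below -0.006 m).
It fails at once if far right pointer pushed more than 6 mm below the middle of its tab (z of pointer_b in the frame of mark_b below -0.006 m).
It fails at once if both corners pressed at once (not (value of joint any of tilt_a, tilt_b below 0.05 rad)).
It fails at once if the plate pulled upward against its stops (value of joint any of tilt_a, tilt_b below -0.02 rad).
It fails at once if a loose thing round the mount lifted or shoved more than 20 mm (distance of any of block, tape, bearing, fitting from where it was at the start of the episode above 0.02 m).
It also fails if it takes over 51 s, if anything falls off the work surface, if the arm or the gripper's body presses on something with over 40 N, if the wrist force passes 120 N, or if a joint passes its speed limit or range.

## Robot

A 6-joint arm with a two-finger parallel gripper is mounted at the origin on a cart in front of the work surface, level with it; the furniture and walls round the work are solid. World frame = base frame: x ahead of the robot, y to its left, z up, the work surface at z = 0. Lengths are in m, angles in rad, forces in N, time in s.
With the tool pointing down it reaches from about 0.3 to 0.775 m from the base axis. Payload 14.6 kg.
Tool frame: the origin (TCP) lies on the centre line of the jaws, within the pads' length; the fingertips stand 19 mm ahead of it and the grasp point (between the pads) is the TCP; y points along the fingers, x is the direction in which the jaws open and shut, and the axes are right-handed (so a half turn about y gives the same grasp; the last joint's range is limited). The gripper opens to 94 mm and grips with 3 to 60 N. Pads are 16 mm wide; open, the fingers measure 119 mm over their backs; the gripper's body (75 mm by 177 mm) begins 78 mm behind the grasp point.
Start: joints at [-1.362, 0.3, 1.521, -0, 1.321, -0.067], TCP at [0.15, -0.529, 0.224] pointing down, gripper open.
Joint ranges: [-3.03, 3.03], [-0.79, 2.21], [0.23, 2.52], [-1.04, 4.18], [0, 3.07], [-2.55, 2.55]. Speed limits (rad/s): [2.22, 2.22, 2.57, 3.14, 3.14, 3.14].

## Interface

Orientations are given as [roll, pitch, yaw] about the fixed x, y, z axes, in that order (R = Rz(yaw) Ry(pitch) Rx(roll)).
In Python, from station import ctrl, optics gives the robot as it stands.
- The arm moves only by the tool jog_arm, never from a script. Its argument "targets" is a list of rows, each a list of 3 entries, a list of its own where there are three numbers: the finger opening in cm, from 0 to 9.4, then the shift along the tool's x, y, z in cm, then the turn about the tool's y in rad. A call has 1 to 10 rows; each row is the pose to reach, as a shift and turn from the pose commanded when the call began, along the tool's axes at that moment; what a row does not reach only later rows make up. A row lasts 1/10 s, in which the tool goes at most 50 mm and 8.59 degrees, less where a joint would pass 70% of its speed; a pose out of reach is approached as far as the arm can. A call with a gripper value outside its range is refused whole. The fingers move at their own pace and stop on an object; "grip_force" is the grip in N (left out, the last holds). Time passes only in rows, so rows that repeat a pose let the fingers close. It gives the time, the measured TCP pose, the force and the opening at its end, in the units of the state.
- ctrl.get_obs(): the state, without advancing time (a new reading comes with each control period).
- optics.camera(name): name is "scene" or "top"; returns a dict with "img" (400x640x3 uint8, red, green, blue), "range_z" (400x640 float32, m along the optical axis (not along the pixel's ray), 0 where there is no reading), "camera_matrix" (3x3 intrinsics, pixels), "world_to_cam" (4x4, takes a point from world to camera coordinates). Camera axes: x right, y up, looking along -z (the intrinsics and any distortion apply to the point x, -y, -z); pixel columns grow to the right and rows downward; lengths in m; the calibration is good to about 2 mm. A picture is of the moment at which its call begins.
- ctrl.hand_in(): hands the job in, once; it reports no verdict.
The state is a dict: "time_s": time; "qpos": joint angles; "joint_vel": joint speeds; "tau": joint torques, N m; "ee_pos": TCP position; "eef_rot": TCP orientation; "force": force on the tool from outside, world axes, zero at the start; "moment": the same for the moment, N m; "grip_width": finger opening in m.
Only numpy, scipy, OpenCV 4.12 (cv2) and the standard library are available. Lean on these libraries where they do the work, as an engineer would, in place of code of your own. Each camera call takes 0.05 s, during which the arm holds its last target. There are 200 camera calls.

## Working session

There is one attempt and no reset: what is moved stays moved. The work goes in short steps, Python scripts to look and compute and a tool call to move; the robot and the scene stay as the last step left them, time stands still between calls to the robot, and variables do not carry over. Pictures are saved under pics/ and viewed, about 8 in all and at most 12, crops included, and the job is handed in when it is done.

Besides the shell and the picture viewer there is one more tool, called after "Call:" by a JSON object that holds its "fn" and its "kwargs", one argument or row to a line. jog_arm: Moves the arm, as the interface text tells. Its arguments: {"type":"object","properties":{"targets":{"type":"array","items":{"type":"array"}},"grip_force":{"type":"number"}},"required":["targets"]}

```bash
mkdir -p pics; cat > h.py <<'E'
from station import ctrl, optics
import numpy as np, cv2
def grab(n,fn=None):
    c=optics.camera(n)
    if fn: cv2.imwrite('pics/'+fn,c['img'][:,:,::-1])
    return c
def world(c,u,v,d=None):
    K=c['camera_matrix'];d=c['range_z'][int(v),int(u)] if d is None else d
    p=np.array([(u-K[0,2])/K[0,0]*d,-(v-K[1,2])/K[1,1]*d,-d,1])
    return (np.linalg.inv(c['world_to_cam'])@p)[:3]
def cloud(c):
    K=c['camera_matrix'];d=c['range_z'];v,u=np.mgrid[:400,:640]
    p=np.stack([(u-K[0,2])/K[0,0]*d,-(v-K[1,2])/K[1,1]*d,-d,np.ones_like(d)],-1)
    return (p@np.linalg.inv(c['world_to_cam']).T)[...,:3]
def proj(c,P):
    q=(c['world_to_cam']@np.append(P,1))[:3];K=c['camera_matrix']
    return K[0,0]*q[0]/-q[2]+K[0,2],K[1,1]*-q[1]/-q[2]+K[1,2]
E
python3 - <<'E'
from h import *
for n in('scene','top'):
    c=grab(n,n+'0.png');print(n,c['camera_matrix'].tolist(),np.linalg.inv(c['world_to_cam']).round(3).tolist(),c.keys())
print(ctrl.get_obs())
E
```

```text
scene [[391.27254009364185, 0.0, 314.4075900815458], [0.0, 391.27254009364185, 198.92820620605997], [0.0, 0.0, 1.0]] [[0.921, 0.257, -0.292, 0.349], [-0.389, 0.627, -0.675, -0.494], [0.009, 0.736, 0.677, 0.658], [0.0, 0.0, 0.0, 1.0]] dict_keys(['img', 'range_z', 'camera_matrix', 'world_to_cam'])
top [[401.8128993026493, 0.0, 318.73752232988886], [0.0, 401.8128993026493, 206.9907922191752], [0.0, 0.0, 1.0]] [[0.026, 0.997, -0.067, 0.565], [-1.0, 0.027, 0.013, 0.061], [0.014, 0.066, 0.998, 0.953], [0.0, 0.0, 0.0, 1.0]] dict_keys(['img', 'range_z', 'camera_matrix', 'world_to_cam'])
{'time_s': 0.1, 'qpos': array([-1.36159913e+00,  3.00398475e-01,  1.52148614e+00, -2.86117084e-06,
        1.32072141e+00, -6.66149220e-02]), 'joint_vel': array([ 6.52899926e-04, -1.90879464e-03, -3.63973347e-03, -2.27904408e-03,
        8.74906372e-05, -1.50421912e-04]), 'tau': array([ 4.14485726e-05, -5.32644618e+01, -3.53284657e+01,  7.08971615e-02,
        2.34898907e-02, -6.33384502e-05]), 'ee_pos': array([ 0.14972582, -0.52901103,  0.22396633]), 'eef_rot': array([-1.57073164e+00,  1.01130695e-03, -1.29498347e+00]), 'force': array([ 0.19221146,  0.42617254, -0.36484629]), 'moment': array([0.02711777, 0.05117678, 0.07206719]), 'grip_width': 0.09383975319256158}
```

View pics/scene0.png

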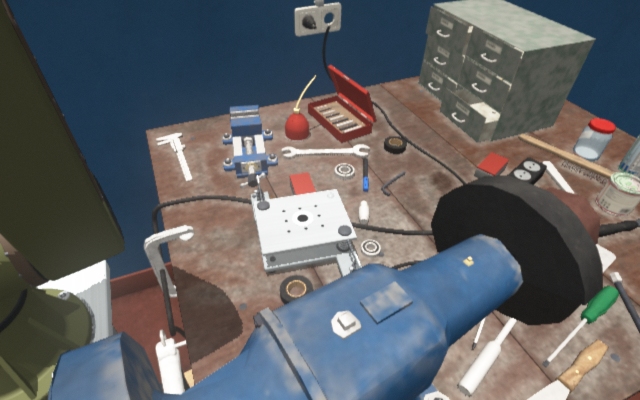

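View pics/top0.png

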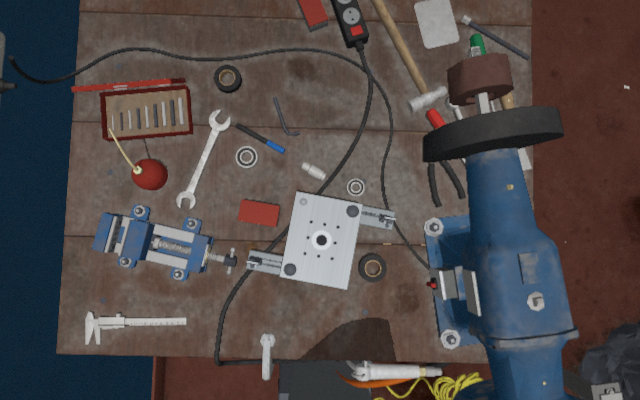

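```bash
python3 - <<'E'
from h import *
s=cv2.imread('pics/scene0.png');t=cv2.imread('pics/top0.png')
def z(im,x,y,w,h,k):return cv2.resize(im[y:y+h,x:x+w],None,fx=k,fy=k,interpolation=cv2.INTER_CUBIC)
a=z(s,235,165,130,120,6);b=z(t,235,185,170,110,4)
cv2.imwrite('pics/c1.png',z(s,235,165,130,100,6));cv2.imwrite('pics/c2.png',z(t,240,180,160,116,5))
c=grab('top');P=cloud(c);g=cv2.cvtColor(c['img'],cv2.COLOR_RGB2GRAY)
for u,v in[(289,269),(353,211),(304,202),(321,240),(265,262),(379,214),(250,255),(393,220)]:print(u,v,P[v,u].round(4))
m=((P[...,2]>.066)&(P[...,2]<.095)).astype(np.uint8);m[:,:275]=0;m[:,365:]=0;m[:185]=0;m[295:]=0
pts=P[(m>0)];print(pts.mean(0),len(pts));
r=cv2.minAreaRect((pts[:,:2]*1000).astype(np.float32));print(r)
print(np.sort(pts[:,2])[::400])
E
```

```text
289 269 [0.4884 0.1099 0.0858]
353 211 [ 0.6166 -0.0249  0.0824]
304 202 [0.6336 0.0822 0.0789]
321 240 [0.5519 0.0428 0.0736]
265 262 [0.4976 0.1686 0.0263]
379 214 [ 0.6145 -0.0903  0.0293]
250 255 [0.5651 0.0608 0.9533]
393 220 [ 0.6018 -0.1246  0.0211]
[0.55260501 0.04339941 0.07504474] 5974
((553.8970947265625, 45.748924255371094), (162.8827667236328, 195.10263061523438), 77.9913330078125)
[0.06903095 0.07247988 0.07308659 0.07350873 0.07386605 0.07415732
 0.0744407  0.07473142 0.07500624 0.07528903 0.07557224 0.07590039
 0.07632039 0.07687768 0.07783593]
```

View pics/c1.png

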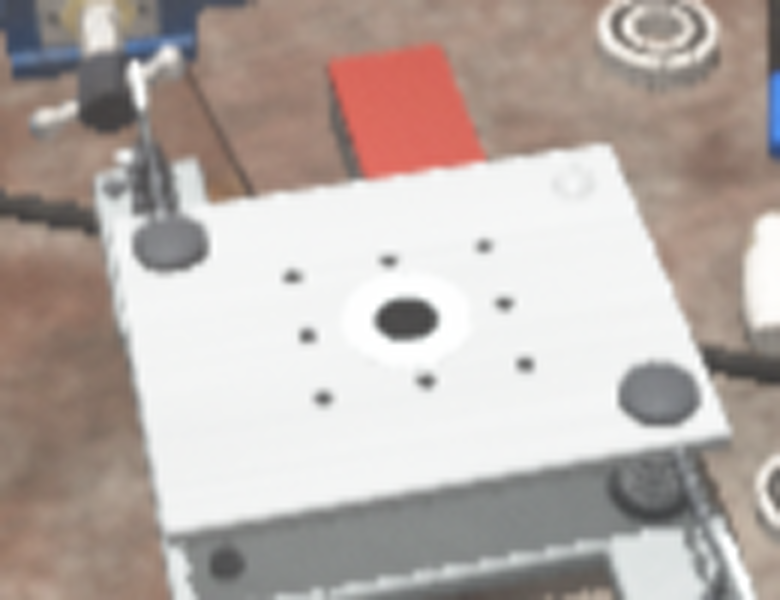

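View pics/c2.png

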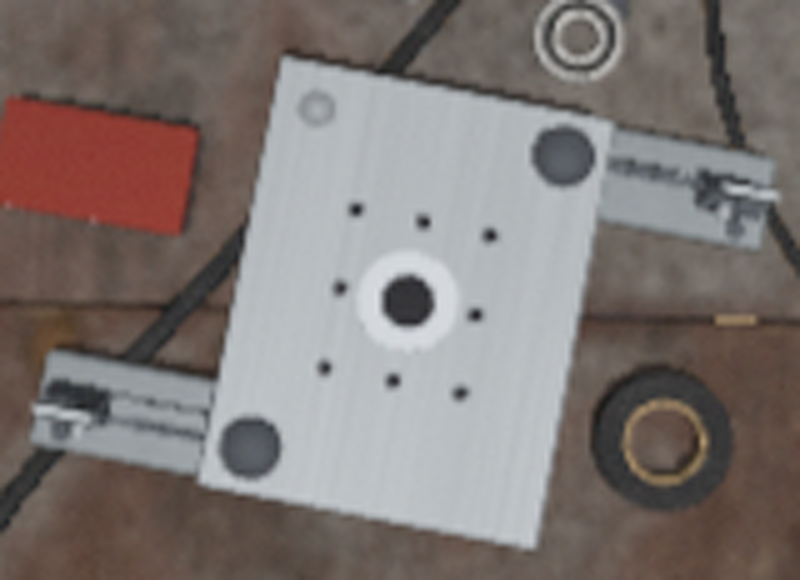

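```bash
python3 - <<'E'
from h import *
c=grab('top');P=cloud(c);s=grab('scene');Q=cloud(s)
print('tcp',proj(c,[.15,-.529,.224]),proj(s,[.15,-.529,.224]))
for u,v in[(500,380),(535,300),(510,250),(500,200),(490,125),(440,140),(555,120),(480,75),(455,290),(434,228)]:print('top',u,v,P[v,u].round(3))
for u,v in[(345,325),(450,270),(520,240),(590,250),(100,350),(455,220),(390,300)]:print('sc',u,v,Q[v,u].round(3),s['range_z'][v,u])
for nm,X in(('top',P),('sc',Q)):
  for y in np.arange(-.6,.4,.1):
    m=(abs(X[...,1]-y)<.05)&(X[...,2]>.13)&(X[...,0]<1)&(X[...,2]<.9)
    if m.sum()>20: w=X[m];print(nm,round(y,2),m.sum(),w.min(0).round(2),w.max(0).round(2))
# mount pose
def onz(c,u,v,z):
    a=world(c,u,v,.3);b=world(c,u,v,1.);return a+(b-a)*(z-a[2])/(b[2]-a[2])
pa,pb=onz(c,290,269.6,.082),onz(c,352.6,211.2,.082);d=pb-pa
yaw=np.arctan2(d[1],d[0])-np.arctan2(-110,150);print(pa,pb,np.hypot(*d[:2]),yaw)
qa,qb=onz(s,235+170/6,165+243/6,.08),onz(s,235+659/6,165+393/6,.08);d=qb-qa
print(qa,qb,np.hypot(*d[:2]),np.arctan2(d[1],d[0])-np.arctan2(-110,150))
o=(pa+pb)/2
Rz=np.array([[np.cos(yaw),-np.sin(yaw),0],[np.sin(yaw),np.cos(yaw),0],[0,0,1]])
for n,p in dict(tipa=(-75,120,69),tipb=(75,-120,69),ball=(75,55,74)).items():
    w=np.array([o[0],o[1],0])+Rz@(np.array(p)/1000);print(n,w.round(3),np.round(proj(c,w),1),np.round(proj(s,w),1))
E
```

```text
tcp (np.float64(641.3586339234366), np.float64(478.8096259874902)) (np.float64(-5.988865740401025), np.float64(922.4837208112016))
top 500 380 [ 0.314 -0.28   0.223]
top 535 300 [ 0.467 -0.304  0.294]
top 510 250 [ 0.546 -0.273  0.276]
top 500 200 [ 0.633 -0.266  0.254]
top 490 125 [ 0.748 -0.221  0.318]
top 440 140 [ 0.735 -0.158  0.26 ]
top 555 120 [ 0.764 -0.336  0.303]
top 480 75 [ 0.856 -0.23   0.256]
top 455 290 [ 0.458 -0.233  0.125]
top 434 228 [ 0.585 -0.213  0.044]
sc 345 325 [ 0.461 -0.318  0.294] 0.39807078
sc 450 270 [ 0.628 -0.283  0.259] 0.49365234
sc 520 240 [ 0.731 -0.287  0.275] 0.5104789
sc 590 250 [ 0.776 -0.344  0.297] 0.47037703
sc 100 350 [ 0.24  -0.268  0.319] 0.34994426
sc 455 220 [ 0.717 -0.191  0.226] 0.60406286
sc 390 300 [ 0.524 -0.304  0.283] 0.43309456
top -0.5 887 [ 0.26 -0.52  0.13] [ 0.3  -0.46  0.2 ]
top -0.4 1752 [ 0.28 -0.44  0.19] [ 0.79 -0.35  0.29]
top -0.3 16758 [ 0.25 -0.35  0.13] [ 0.93 -0.25  0.33]
top -0.2 9819 [ 0.25 -0.25  0.13] [ 0.93 -0.15  0.33]
top -0.1 286 [ 0.71 -0.15  0.18] [ 0.76 -0.14  0.25]
sc -0.5 1018 [ 0.35 -0.49  0.66] [ 0.35 -0.49  0.66]
sc -0.4 8102 [ 0.38 -0.38  0.14] [ 0.79 -0.35  0.3 ]
sc -0.3 38300 [ 0.2  -0.35  0.13] [ 0.91 -0.25  0.34]
sc -0.2 5427 [ 0.2  -0.25  0.13] [ 0.9  -0.15  0.33]
sc -0.1 15550 [ 0.05 -0.15  0.13] [ 0.71 -0.05  0.57]
sc -0.0 5473 [ 0.05 -0.05  0.13] [0.24 0.05 0.55]
sc 0.1 32 [0.22 0.05 0.22] [0.23 0.08 0.32]
[0.48685652 0.10793185 0.082     ] [ 0.61620179 -0.02409937  0.082     ] 0.18483084437837768 -0.16292517014953078
[0.48871697 0.10434246 0.08      ] [ 0.61784044 -0.0273673   0.08      ] 0.18444601230377922 -0.16256450054206872
tipa [0.497 0.172 0.069] [260.9 263.6] [258.2 189. ]
tipb [ 0.606 -0.089  0.069] [381.1 216.9] [353.1 258. ]
ball [0.634 0.084 0.074] [303.2 201.8] [329.3 196.1]
```

```bash
cat >> h.py <<'E'
yaw=-.163;O=np.array([.5524,.0402,0])
Rz=np.array([[np.cos(yaw),-np.sin(yaw),0],[np.sin(yaw),np.cos(yaw),0],[0,0,1]])
def mw(x,y,z):return O+Rz@(np.array([x,y,z])/1000)
TIP={'a':(-75,120,69),'b':(75,-120,69)}
def quad(fn,k=11,w=35,h=26,wh=None):
    rows=[]
    for n in('scene','top'):
        c=grab(n);r=[]
        for t in'ab':
            u,v=np.round(proj(c,mw(*TIP[t]))).astype(int);x0,y0=u-w//2,v-h//2
            im=cv2.resize(c['img'][y0:y0+h,x0:x0+w,::-1],None,fx=k,fy=k,interpolation=cv2.INTER_CUBIC)
            x,y,z=TIP[t];
            for dz in(0,-10,-20,15):
                p=proj(c,mw(x,y+(1 if y>0 else -1)*(3 if dz else 0),z+dz));q=(int((p[0]-x0+.5)*k),int((p[1]-y0+.5)*k))
                cv2.circle(im,q,3,{0:(0,0,255),-10:(0,255,0),-20:(255,0,0),15:(0,255,255)}[dz],1)
            r.append(im)
        rows.append(np.hstack(r))
    cv2.imwrite('pics/'+fn,np.vstack(rows))
E
python3 - <<'E'
from h import *
quad('q0.png')
for n in('scene','top'):
  c=grab(n)
  for t in'ab':
    x,y,z=TIP[t];y3=y+(3 if y>0 else -3);u,v=np.round(proj(c,mw(*TIP[t]))).astype(int)
    print(n,t,u,v,[np.round(proj(c,mw(x,y3,z+d)),1).tolist() for d in(0,-10,-20)])
    g=cv2.cvtColor(c['img'],cv2.COLOR_RGB2GRAY)
    Z=((cloud(c)-O)@Rz*1000)
    if n=='scene':
      print(g[v-6:v+16,u-10:u+11])
    print(Z[v-4:v+9,u-6:u+8,2].round().astype(int))
E
```

```text
scene a 259 189 [[258.6, 188.5], [259.0, 191.8], [259.4, 195.0]]
[[ 71  68  66  67  68  68  68  70  95 160 139 130 129 129 127 126 125 122
  123 117 104]
 [ 66  65  66  67  67  67  68  69  84 120 127 129 129 128 127 126 123 123
  123 120 110]
 [ 75  70  66  67  67  68  71  78 106 122 137 130 128 128 128 128 125 122
  122 123 118]
 [107  99  77  73  72  81 105 110 124 129 146 124 128 129 131 130 127 122
  123 124 121]
 [130 129 114 111 114 115 129 128 125 123 144 124 127 127 129 130 129 126
  125 126 125]
 [142 142 140 139 141 137 135 130 120 106 134 121 119 129 132 130 129 127
  126 126 126]
 [150 151 151 148 146 148 156 150 131 110 124 111 106 126 131 130 125 124
  126 126 122]
 [153 157 156 148 150 188 226 218 156 123 118 115  97 115 130 129 126 130
  130 123 120]
 [153 155 152 144 149 191 228 220 154 123 107 124  96 105 129 145 156 169
  162 126 120]
 [150 151 146 143 143 161 174 161 122 106  92 125  96  96 140 191 202 208
  198 137 120]
 [145 148 158 166 178 193 186 133 106  86  87 128 109  93 140 212 222 221
  212 155 121]
 [142 153 190 186 180 192 192 147 118  90  89 136 134  9
[... 5081 characters left out ...]
4 27]
 [ 0  3  0  2 -1 -1  1 24 25 28 23 27 27 31]]
top b 382 217 [[383.2, 216.8], [382.5, 217.0], [381.7, 217.2]]
[[23 26 25 27 28 26 27 26 28 26 29 30 26 26]
 [25 24 29 28 23 35 28 29 24 28 28 26 29 28]
 [74 68 70 27 34 51 59 55 59 35 37 25 28 28]
 [26 70 71 71 71 57 56 74 86 84 58 56 38 36]
 [25 26 23 26 35 54 65 75 85 84 84 84 85 83]
 [27 25 23 30 36 55 56 55 58 67 73 72 79 83]
 [25 27 24 36 34 59 58 57 56 59 53 43 46 51]
 [26 28 26 33 39 37 42 54 54 58 56 36 38 40]
 [27 28 25 31 25 34 36 55 55 55 34 34 37 36]
 [24 25 30 28 25 25 29 54 56 56 33 35 34 39]
 [26 24 25 27 25 26 26 29 25 24 31 32 29 23]
 [27 26 28 31 24 26 25 26 28 29 31 31 31 30]
 [26 28 26 30 28 25 27 28 27 28 29 29 31 25]]
```

View pics/q0.png

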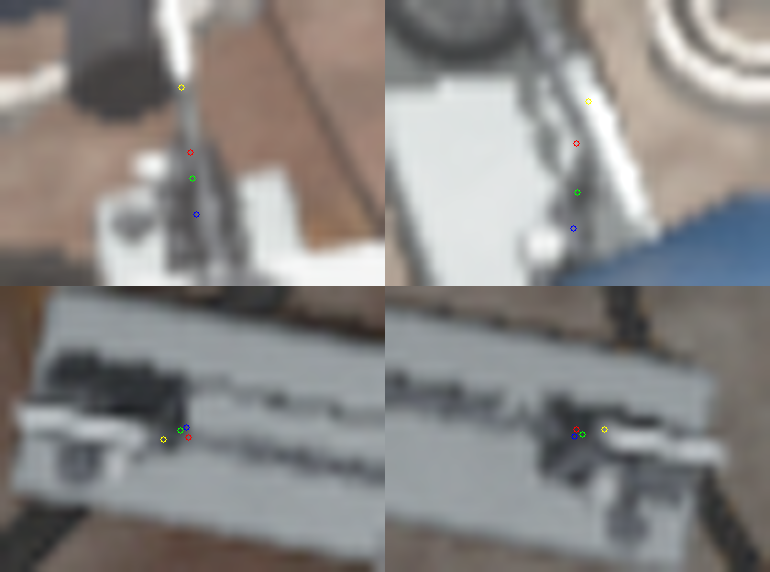

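```bash
python3 - <<'E'
from h import *
np.set_printoptions(linewidth=200)
for n in('scene','top'):
  cs=[grab(n) for _ in range(8)]
  d=np.stack([c['range_z'] for c in cs]);d[(d<.05)]=np.nan;c=cs[0];c['range_z']=np.nanmedian(d,0)
  Z=((cloud(c)-O)@Rz*1000)
  for t in'ab':
    x,y,_=TIP[t];s=np.sign(y)
    X=Z.copy();X[...,1]*=s
    m=(abs(X[...,0]-x)<30)&(X[...,1]>95)&(X[...,1]<150)&(X[...,2]>32)&(X[...,2]<95)
    p=X[m];p[:,0]-=x
    print(n,t,len(p));h=np.histogram(p[:,2],np.arange(32,92,2));print(np.c_[h[1][:-1],h[0]].T)
    k=(p[:,2]>41)&(p[:,2]<66);q=p[k];print('\n'.join(' '.join(f'{a:6.1f}' for a in r) for r in q[np.argsort(-q[:,2])]))
E
```

```text
scene a 95
[[32 34 36 38 40 42 44 46 48 50 52 54 56 58 60 62 64 66 68 70 72 74 76 78 80 82 84 86 88]
 [ 4  3 24  1  1  0  1  0  0  3  2 11  9  0  1  0  0  0  1  6 11  2  1  2  2  1  9  0  0]]
  -0.2  138.0   60.9
   0.5  127.9   57.0
  -1.3  132.3   56.7
  -3.6  133.0   56.6
   6.5  138.0   56.5
  -0.3  139.9   56.2
 -10.3  135.0   56.2
   4.2  139.0   56.1
  -3.1  137.1   56.1
  -0.8  136.5   56.1
  -5.8  134.3   55.8
   5.5  131.8   55.8
   6.0  135.5   55.6
  -8.0  135.3   55.5
   5.1  128.7   55.4
  -3.9  130.9   55.3
   0.1  126.6   55.1
  -1.7  130.7   55.1
  -2.1  127.2   55.1
  -8.4  132.6   54.7
  -6.1  132.2   54.6
  -0.2  125.9   52.7
  -2.4  127.0   52.2
  -6.4  132.4   51.4
  -8.7  133.3   51.1
   6.8  127.2   50.2
  -0.2  130.5   45.6
scene b 122
[[32 34 36 38 40 42 44 46 48 50 52 54 56 58 60 62 64 66 68 70 72 74 76 78 80 82 84 86 88]
 [ 0  0  6  0  0  0  0  0  0  0  4  9 19  0  4  3  3  4  2 15 10  4  6  4  5  6 18  0  0]]
  -0.7  123.5   65.9
  -0.3  140.5   65.9
  -0.6  135.5   65.7
  -0.4  129.2   63.9
  -0.5  123.6   63.0
  -0.3  135.4   62.4
  -0.7  124.6   61.3
 
[... 1927 characters left out ...]
   63.2
  -1.7  126.6   60.1
  -1.3  140.3   59.2
   2.1  121.8   57.7
  -8.1  128.2   57.5
  -1.9  124.9   57.2
   4.8  123.8   56.6
   4.3  133.0   56.4
  -3.6  127.6   56.3
  -2.7  132.0   56.2
  -4.4  123.2   56.2
 -10.2  128.9   55.9
  -5.3  130.3   55.9
  -2.2  122.9   55.8
  -2.6  120.7   55.7
   4.4  121.7   55.6
  -0.4  120.3   55.6
  -9.7  131.2   55.5
  -4.9  132.6   55.4
   5.3  126.2   55.4
  -5.7  128.2   55.4
   3.9  131.0   55.4
   1.8  120.0   55.4
  -3.1  130.0   55.3
  -4.8  121.2   55.1
  -6.1  126.0   55.1
  -7.5  130.8   55.1
  -1.4  138.9   54.7
 -10.5  126.9   54.4
  -3.9  125.7   54.3
  -8.3  126.6   54.3
   4.3  120.2   51.2
  -1.3  138.0   47.6
  -1.3  136.8   41.9
```

Call:
{"fn": "jog_arm", "kwargs": {
  "targets": [
    [0,[0,-22.6,0],0],
    [0,[0,-22.6,0],0],
    [0,[0,-22.6,0],0],
    [0,[0,-22.6,0],0],
    [0,[0,-22.6,0],0],
    [0,[-51.9,-22.6,49.8],0],
    [0,[-51.9,-22.6,49.8],0],
    [0,[-51.9,-22.6,49.8],0],
    [0,[-51.9,-22.6,49.8],0],
    [0,[-51.9,-22.6,49.8],0]
  ],
  "grip_force": 20
}}

```text
time_s: 2.25
ee_pos: [0.2675, -0.3066, 0.4505]
eef_rot: [-1.571, -0.0, -1.295]
force: [1.4, -0.9, 0.1]
grip_width: 0.0176
```

Call:
{"fn": "jog_arm", "kwargs": {
  "targets": [
    [0,[-33.7,0,32.5],0],
    [0,[-33.7,0,32.5],0],
    [0,[-33.7,0,32.5],-0.3],
    [0,[-33.7,0,32.5],-0.6],
    [0,[-33.7,0,32.5],-0.9],
    [0,[-33.7,0,32.5],-1.13],
    [0,[-33.7,0,32.5],-1.13],
    [0,[-33.7,0,32.5],-1.13],
    [0,[-33.7,0,32.5],-1.13],
    [0,[-33.7,0,32.5],-1.13]
  ]
}}

```text
time_s: 3.25
ee_pos: [0.4891, 0.1077, 0.4495]
eef_rot: [-1.571, 0.002, -0.156]
force: [0.3, -0.0, -1.6]
grip_width: 0.0006
```

Call:
{"fn": "jog_arm", "kwargs": {
  "targets": [
    [0,[-0.1,30,-0.15],0],
    [0,[-0.1,30,-0.15],0],
    [0,[-0.1,30,-0.15],0],
    [0,[-0.1,30,-0.15],0],
    [0,[-0.1,30,-0.15],0],
    [0,[-0.1,30,-0.15],0],
    [0,[-0.1,33.5,-0.15],0],
    [0,[-0.1,33.5,-0.15],0],
    [0,[-0.1,33.5,-0.15],0]
  ]
}}

```text
time_s: 4.15
ee_pos: [0.4874, 0.103, 0.1166]
eef_rot: [-1.571, -0.0, -0.165]
force: [0.8, 1.3, 0.4]
grip_width: 0.0004
```

```bash
python3 - <<'E'
from h import *
quad('q1.png')
o=ctrl.get_obs();print(o['ee_pos'],o['eef_rot'],o['force'],o['time_s'])
E
```

```text
[0.48806637 0.10312883 0.11773927] [-1.56977189 -0.00329562 -0.16495502] [-0.72025664 -0.4640261  -0.85148461] 4.25
```

View pics/q1.png

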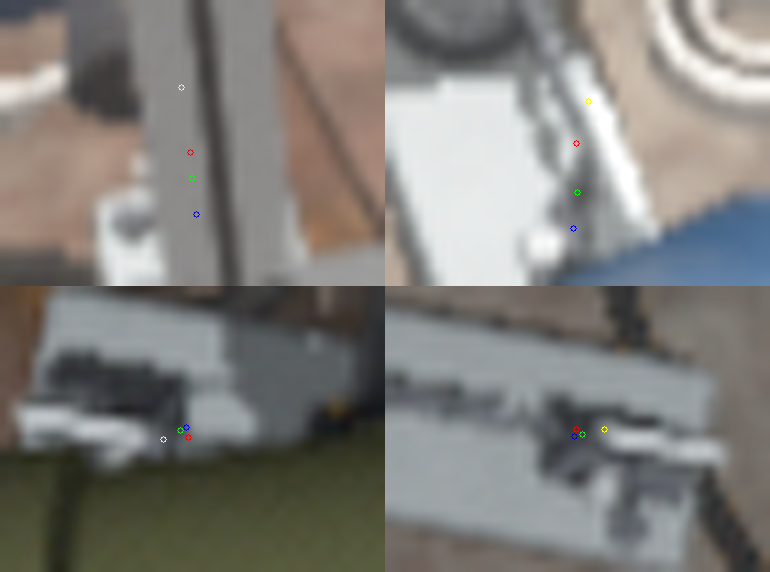

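Call:
{"fn": "jog_arm", "kwargs": {
  "targets": [
    [0,[0,0.6,0.25],0],
    [0,[0,0.6,0.25],0],
    [0,[0,0.6,0.25],0]
  ]
}}

```text
time_s: 4.55
ee_pos: [0.4874, 0.1055, 0.1098]
eef_rot: [-1.571, -0.0, -0.165]
force: [1.2, -0.4, 0.5]
grip_width: 0.0002
```

```bash
cat >> h.py <<'E'
def stat(n=8,t='a'):
    E=[];F=[];D=[]
    for _ in range(n):
        c=grab('top');o=ctrl.get_obs();E.append(o['ee_pos']);F.append(o['force']);D.append(c['range_z'])
    E=np.array(E);print('t',o['time_s'],'ee',E.mean(0).round(4),'sd',E.std(0).round(4),'F',np.mean(F,0).round(2),o['eef_rot'].round(3))
    D=np.stack(D);D[D<.05]=np.nan;c['range_z']=np.nanmedian(D,0)
    X=(cloud(c)-O)@Rz*1000;x,y,_=TIP[t];X[...,1]*=np.sign(y);X[...,0]-=x
    m=(abs(X[...,0])<8)&(X[...,1]>88)&(X[...,1]<121.5)&(X[...,2]>35)&(X[...,2]<90)
    p=X[m];print('pointer pts',p[np.argsort(p[:,1])].round(1).tolist())
    for nm,P in(('plate',(-75,0,74)),('plate2',(0,-50,74)),('plate3',(30,50,74))):
        u,v=np.round(proj(c,mw(*P))).astype(int);print(nm,X[v-2:v+3,u-2:u+3,2].mean().round(1),end=' ')
    print()
E
python3 -c "
from h import *
stat()"
```

```text
t 4.95 ee [0.4874 0.1054 0.1096] sd [0.     0.     0.0001] F [-0.06 -0.01 -0.01] [-1.571 -0.    -0.165]
pointer pts [[2.7, 108.7, 69.4], [2.5, 110.6, 71.4], [2.0, 112.8, 70.4], [1.6, 115.0, 69.8], [1.2, 117.1, 70.6], [0.9, 119.2, 71.2], [0.4, 121.4, 70.4]]
plate 396.9 plate2 74.8 plate3 74.8
```

Call:
{"fn": "jog_arm", "kwargs": {
  "targets": [
    [0,[0,0.6,0],0],
    [0,[0,0.8,0],0],
    [0,[0,0.9,0],0],
    [0,[0,1.0,0],0],
    [0,[0,1.1,0],0],
    [0,[0,1.2,0],0],
    [0,[0,1.2,0],0],
    [0,[0,1.2,0],0]
  ]
}}

```text
time_s: 5.75
ee_pos: [0.4873, 0.1054, 0.0975]
eef_rot: [-1.571, 0.0, -0.165]
force: [-2.2, 0.4, 2.0]
grip_width: 0.0003
```

```bash
python3 -c "
from h import *
stat(6)"
```

```text
t 6.05 ee [0.4873 0.1054 0.0975] sd [0. 0. 0.] F [-2.21  0.08  2.75] [-1.571  0.    -0.165]
pointer pts [[0.6, 119.4, 68.8]]
plate 385.5 plate2 74.0 plate3 73.9
```

Call:
{"fn": "jog_arm", "kwargs": {
  "targets": [
    [0,[0,0.2,0],0],
    [0,[0,0.4,0],0],
    [0,[0,0.6,0],0],
    [0,[0,0.8,0],0],
    [0,[0,0.9,0],0],
    [0,[0,0.9,0],0],
    [0,[0,0.9,0],0]
  ]
}}

```text
time_s: 6.75
ee_pos: [0.4873, 0.1054, 0.0884]
eef_rot: [-1.571, 0.0, -0.165]
force: [-2.7, 0.3, 5.8]
grip_width: 0.0005
```

```bash
python3 -c "
from h import *
stat(8)"
```

```text
t 7.15 ee [0.4873 0.1054 0.0884] sd [0. 0. 0.] F [-3.62  0.46  5.12] [-1.571  0.    -0.165]
pointer pts [[2.5, 118.5, 61.2], [2.2, 120.6, 62.1]]
plate 376.8 plate2 70.0 plate3 71.5
```

Call:
{"fn": "jog_arm", "kwargs": {
  "targets": [
    [0,[0,0.2,0],0],
    [0,[0,0.4,0],0],
    [0,[0,0.6,0],0],
    [0,[0,0.7,0],0],
    [0,[0,0.7,0],0]
  ]
}}

```text
time_s: 7.65
ee_pos: [0.4873, 0.1054, 0.0814]
eef_rot: [-1.571, -0.0, -0.165]
force: [-4.6, 1.2, 7.7]
grip_width: 0.0007
```

```bash
python3 - <<'E'
from h import *
stat(8);quad('q2.png')
cs=[grab('top') for _ in range(8)];c=cs[0];c['range_z']=np.median([k['range_z'] for k in cs],0)
Z=(cloud(c)-O)@Rz*1000
m=(abs(Z[...,0])<80)&(abs(Z[...,1])<60)&(Z[...,2]>50)&(Z[...,2]<80)
p=Z[m];A=np.c_[p[:,0]-75,p[:,1]-55,np.ones(len(p))]
w=np.ones(len(p),bool)
for _ in range(6):
    s=np.linalg.lstsq(A[w],p[w,2],rcond=None)[0];w=abs(p[:,2]-A@s)<2.5
print('plane slopes',s,w.sum(),'drop a',s[0]*150)
E
```

```text
t 8.05 ee [0.4874 0.1055 0.0815] sd [0. 0. 0.] F [-3.78  0.68  6.73] [-1.571 -0.    -0.165]
pointer pts [[3.0, 112.9, 53.0], [2.7, 114.9, 54.1], [2.3, 117.1, 54.7], [2.0, 119.1, 55.5], [1.6, 121.3, 55.9]]
plate 370.5 plate2 67.1 plate3 69.6 
plane slopes [ 1.01724202e-01 -1.02590489e-03  7.45413030e+01] 3020 drop a 15.258630258786427
```

View pics/q2.png

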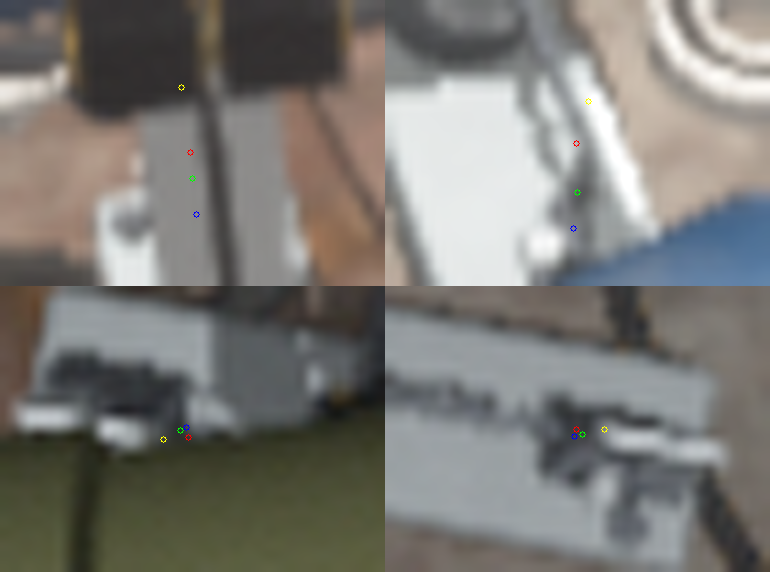

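Call:
{"fn": "jog_arm", "kwargs": {
  "targets": [
    [0,[0,0.12,0],0],
    [0,[0,0.23,0],0],
    [0,[0,0.23,0],0],
    [0,[0,0.23,0],0],
    [0,[0,0.23,0],0],
    [0,[0,0.23,0],0],
    [0,[0,0.23,0],0]
  ]
}}

```text
time_s: 9.25
ee_pos: [0.4875, 0.1055, 0.0793]
eef_rot: [-1.571, -0.0, -0.165]
force: [-2.6, -0.1, 6.8]
grip_width: 0.0007
```

```bash
cat >> h.py <<'E'
def plane(n=8):
    cs=[grab('top') for _ in range(n)];c=cs[0];c['range_z']=np.median([k['range_z'] for k in cs],0)
    Z=(cloud(c)-O)@Rz*1000
    m=(abs(Z[...,0])<80)&(abs(Z[...,1])<60)&(Z[...,2]>50)&(Z[...,2]<80)
    p=Z[m];A=np.c_[p[:,0]-75,p[:,1]-55,np.ones(len(p))];w=np.ones(len(p),bool)
    for _ in range(6):
        s=np.linalg.lstsq(A[w],p[w,2],rcond=None)[0];w=abs(p[:,2]-A@s)<2.5
    print('plane',s.round(4),w.sum(),'drop a',s[0]*150,'drop ptr b',s[1]*175)
E
python3 - <<'E'
from h import *
stat(8);plane()
# refined tab tops: scene b / top a,b relative
E
```

```text
t 9.65 ee [0.4875 0.1055 0.0793] sd [0. 0. 0.] F [-3.8   0.37  7.47] [-1.571 -0.    -0.165]
pointer pts [[2.5, 115.1, 52.8], [2.1, 117.3, 52.4], [1.7, 119.5, 52.3], [1.4, 121.5, 53.9]]
plate 368.6 plate2 66.0 plate3 69.3 
plane [ 1.14900e-01 -6.00000e-04  7.45971e+01] 3015 drop a 17.234938286342913 drop ptr b -0.10513798498226756
```

Call:
{"fn": "jog_arm", "kwargs": {
  "targets": [
    [0,[0,-0.5,0],0],
    [0,[0,-1.0,0],0],
    [0,[0,-2.0,0],0],
    [0,[0,-4.0,0],0],
    [0,[0,-6.0,0],0],
    [0,[15.0,-6.0,-11.0],0],
    [0,[15.0,-6.0,-11.0],0],
    [0,[15.0,-6.0,-11.0],0],
    [0,[15.0,-6.0,-11.0],0],
    [0,[15.0,-6.0,-11.0],0]
  ]
}}

```text
time_s: 11.05
ee_pos: [0.619, -0.0311, 0.1386]
eef_rot: [-1.571, -0.001, -0.168]
force: [-1.4, 1.0, -0.0]
grip_width: 0.0004
```

```bash
python3 - <<'E'
from h import *
stat(8,'b');plane()
np.set_printoptions(linewidth=200,suppress=True)
for n in('scene','top'):
    cs=[grab(n) for _ in range(10)];c=cs[0];d=np.stack([k['range_z'] for k in cs]);d[d<.05]=np.nan;c['range_z']=np.nanmedian(d,0)
    X=(cloud(c)-O)@Rz*1000;X[...,1]*=-1;X[...,0]-=75
    m=(X[...,1]>118)&(X[...,1]<134)&(X[...,2]>53)&(X[...,2]<59)&(abs(X[...,0])<12)
    print(n,'tab top b',np.median(X[m][:,2]),np.percentile(X[m][:,2],[10,90]),m.sum())
    m=(X[...,1]>80)&(X[...,1]<117)&(X[...,2]>64)&(X[...,2]<76)&(abs(X[...,0])<12);print('ptr b top',np.median(X[m][:,2]),m.sum())
E
```

```text
t 11.45 ee [ 0.617  -0.0274  0.1391] sd [0.0003 0.0008 0.0004] F [ 0.11  0.29 -0.03] [-1.571 -0.    -0.164]
pointer pts []
plate 75.1 plate2 454.7 plate3 74.7 
plane [-1.60000e-03 -3.40000e-03  7.45774e+01] 2556 drop a -0.24626053672905554 drop ptr b -0.5950956943664543
scene tab top b 56.4365731701878 [54.78893497 57.27007856] 29
ptr b top 72.29383092762166 34
  return _methods._mean(a, axis=axis, dtype=dtype,
  ret = ret.dtype.type(ret / rcount)
Traceback (most recent call last):
IndexError: index -1 is out of bounds for axis 0 with size 0
```

Call:
{"fn": "jog_arm", "kwargs": {
  "targets": [
    [0,[0,2.0,0],0],
    [0,[0,3.3,0],0],
    [0,[0,3.8,0],0],
    [0,[0,4.0,0],0],
    [0,[0,4.2,0],0],
    [0,[0,4.4,0],0],
    [0,[0,4.6,0],0],
    [0,[0,4.8,0],0],
    [0,[0,4.8,0],0],
    [0,[0,4.8,0],0]
  ]
}}

```text
time_s: 13.85
ee_pos: [0.6174, -0.0281, 0.0916]
eef_rot: [-1.571, -0.001, -0.165]
force: [-3.6, -3.8, 5.6]
grip_width: 0.0005
```

```bash
cat >> h.py <<'E'
def ptrb(n=8):
    cs=[grab('scene') for _ in range(n)];c=cs[0];d=np.stack([k['range_z'] for k in cs]);d[d<.05]=np.nan;c['range_z']=np.nanmedian(d,0)
    X=(cloud(c)-O)@Rz*1000;X[...,1]*=-1;X[...,0]-=75
    m=(X[...,1]>82)&(X[...,1]<119)&(X[...,2]>42)&(X[...,2]<76)&(abs(X[...,0])<8)
    p=X[m];p=p[np.argsort(p[:,1])];print('ptr b',p[:,1:].round(1).tolist())
    if len(p)>3:
        f=np.polyfit(p[:,1],p[:,2],1);print('at tip',np.polyval(f,120),'slope',f[0])
E
python3 - <<'E'
from h import *
plane();ptrb();o=ctrl.get_obs();print(o['ee_pos'],o['force'],o['time_s'])
E
```

```text
plane [-1.0000e-03  6.5400e-02  7.4392e+01] 2478 drop a -0.14334152196279498 drop ptr b 11.4483089594917
ptr b [[82.9, 63.3], [83.6, 63.5], [85.2, 62.9], [86.0, 63.4], [86.2, 61.1], [87.9, 62.7], [88.3, 62.7], [90.3, 62.7], [91.0, 62.9], [92.0, 61.7], [93.1, 60.0], [93.4, 63.0], [95.0, 61.9], [95.8, 62.4], [97.4, 61.9], [98.0, 62.1], [99.6, 61.6], [100.0, 60.9], [100.2, 59.2], [100.8, 62.6], [102.4, 61.5], [102.8, 61.5], [104.4, 60.9], [104.6, 58.1], [104.6, 60.7], [106.0, 59.4], [108.7, 59.8], [109.2, 59.9], [111.0, 59.8], [111.4, 59.7], [112.0, 57.9], [113.4, 59.2], [115.9, 59.4]]
at tip 58.31175830563954 slope -0.13555085120579888
[ 0.61741587 -0.02812148  0.09168483] [-1.92249101 -3.84014105  6.46910599] 14.65
```

Call:
{"fn": "jog_arm", "kwargs": {
  "targets": [
    [0,[0,0.15,0],0],
    [0,[0,0.28,0],0],
    [0,[0,0.35,0],0],
    [0,[0,0.35,0],0],
    [0,[0,0.35,0],0],
    [0,[0,0.35,0],0],
    [0,[0,0.35,0],0],
    [0,[0,0.35,0],0]
  ]
}}

```text
time_s: 15.45
ee_pos: [0.6175, -0.0281, 0.0883]
eef_rot: [-1.571, -0.001, -0.165]
force: [-3.4, -3.9, 6.4]
grip_width: 0.0004
```

```bash
python3 - <<'E'
from h import *
plane();ptrb();o=ctrl.get_obs();print(o['ee_pos'],o['force'],o['time_s']);quad('q3.png')
E
```

```text
plane [-1.80000e-03  9.37000e-02  7.42694e+01] 2463 drop a -0.2664186220238448 drop ptr b 16.397144586439495
ptr b [[82.1, 58.5], [82.4, 59.5], [83.9, 58.2], [84.9, 59.0], [87.1, 58.6], [87.2, 59.3], [87.6, 56.7], [88.9, 57.8], [90.1, 58.7], [91.2, 57.6], [91.5, 57.4], [92.9, 56.7], [94.3, 55.3], [94.8, 58.4], [97.2, 57.9], [97.3, 58.5], [98.7, 57.2], [99.1, 57.3], [100.9, 56.4], [101.0, 57.1], [101.0, 54.0], [102.0, 57.3], [103.7, 56.9], [104.2, 57.1], [105.0, 55.6], [105.7, 55.8], [106.4, 54.3], [107.2, 54.7], [109.9, 55.1], [110.2, 54.9], [111.8, 54.5], [112.7, 55.1], [113.0, 52.9], [115.1, 55.2], [115.3, 52.3]]
at tip 53.34244658815848 slope -0.15365773587869463
[ 0.61750829 -0.02815558  0.08834266] [-2.87073338 -4.14753621  6.10631022] 16.25
```

View pics/q3.png

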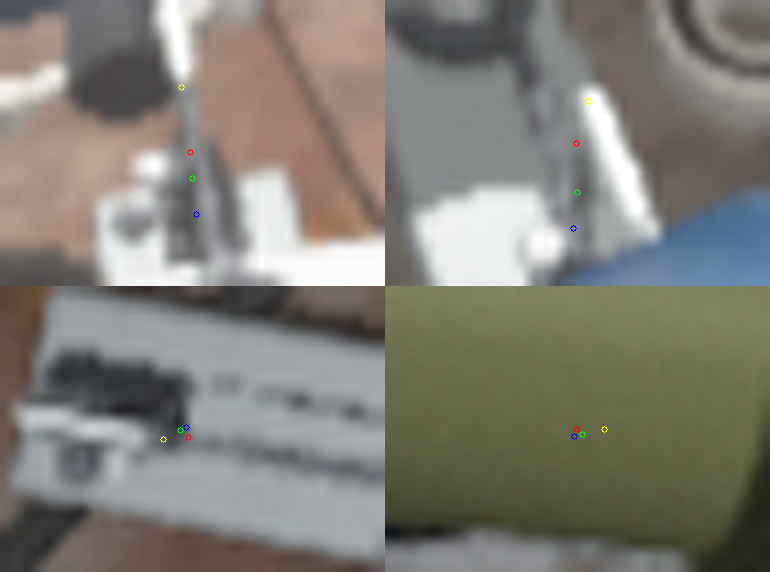

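Call:
{"fn": "jog_arm", "kwargs": {
  "targets": [
    [0,[0,0.04,0],0],
    [0,[0,0.04,0],0],
    [0,[0,0.04,0],0],
    [0,[0,0.04,0],0],
    [0,[0,0.04,0],0],
    [0,[0,0.04,0],0],
    [0,[0,0.04,0],0],
    [0,[0,0.04,0],0],
    [0,[0,0.04,0],0],
    [0,[0,0.04,0],0]
  ]
}}

```text
time_s: 17.35
ee_pos: [0.6175, -0.0282, 0.088]
eef_rot: [-1.571, -0.001, -0.165]
force: [-3.2, -4.1, 7.6]
grip_width: 0.0005
```

Call:
{"fn": "jog_arm", "kwargs": {
  "targets": [
    [0,[0,-0.5,0],0],
    [0,[0,-1.0,0],0],
    [0,[0,-2.0,0],0],
    [0,[0,-5.0,0],0],
    [0,[0,-10.0,0],0],
    [0,[0,-15.0,0],0],
    [0,[0,-15.0,0],0],
    [0,[0,-15.0,0],0],
    [0,[0,-15.0,0],0]
  ]
}}

```text
time_s: 18.25
ee_pos: [0.6168, -0.0275, 0.2359]
eef_rot: [-1.571, 0.002, -0.165]
force: [-0.3, -0.1, -0.8]
grip_width: 0.0006
```

```bash
python3 - <<'E'
from h import *
plane();ptrb(4);o=ctrl.get_obs();print(o['ee_pos'],o['force'],o['time_s'])
a=cv2.imread('pics/top0.png');b=grab('top','top9.png')['img'][:,:,::-1]
d=cv2.absdiff(a,b).max(2)
for n,(u,v) in dict(block=(259,212),tape=(372,267),bearing=(356,187),fitting=(314,171)).items():print(n,d[v-14:v+15,u-14:u+15].mean())
E
```

```text
plane [-2.1000e-03 -2.5000e-03  7.4549e+01] 2862 drop a -0.31207129589385196 drop ptr b -0.43807887938218104
ptr b [[82.1, 71.4], [83.9, 73.1], [84.1, 70.9], [86.1, 72.2], [86.3, 73.0], [88.2, 72.2], [89.1, 72.9], [91.1, 72.9], [91.2, 72.5], [91.3, 70.0], [91.7, 72.5], [93.5, 72.3], [94.6, 73.0], [96.2, 72.7], [97.2, 73.4], [97.4, 71.0], [99.2, 72.8], [99.5, 72.6], [101.3, 72.4], [102.6, 73.5], [103.2, 68.7], [103.3, 71.9], [104.3, 72.6], [105.8, 71.6], [105.9, 71.1], [108.4, 71.8], [109.3, 72.4], [111.3, 72.0], [113.1, 70.7], [113.3, 71.5], [115.5, 71.4], [116.1, 71.6]]
at tip 71.45432268031804 slope -0.02635151884125965
[ 0.61722757 -0.02770725  0.23722887] [-0.60863691 -0.19798782  0.54675367] 18.85
block 6.555291319857313
tape 31.920332936979786
bearing 37.77170035671819
fitting 15.35077288941736
```

View pics/top9.png

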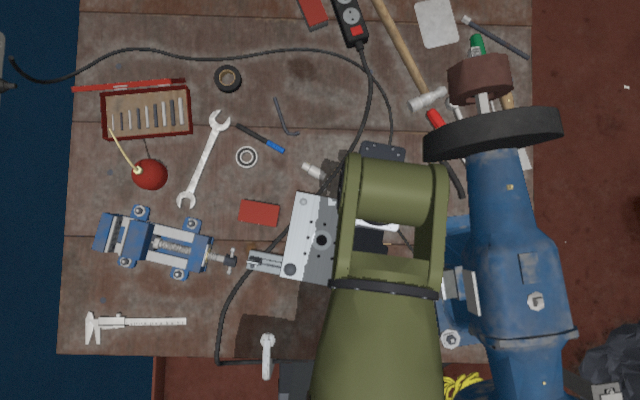

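```bash
python3 -c "
from h import *
print(ctrl.hand_in())"
```

```text
the job is handed in; nothing more can be done
None
```

I pressed both corners in turn, near left first and then far right. Each was held level with its tab for over a second and let spring back before I went on. I then lifted the arm clear and handed in at about 19 s. No verdict was reported.

| | Near left (pointer a) | Far right (pointer b) |
|---|---|---|
| Pointer drop needed, measured from the tab | about 18 mm | about 18 mm |
| Pointer drop while held, from a plane fitted to the tilted plate | about 17.4 mm | about 17.0 mm, plus about 0.5 mm from a final nudge not measured again |
| Pointer height from depth, compared with the level height | 52.5 against 52.5 mm (top camera) | between 53.3 and 53.8 against 53.9 mm (scene camera, before the nudge) |

- **Agreement of the checks:** The plate fit and the depth readings differed by up to about 1 mm, inside the ±3.5 mm band. Tool travel at the near left corner read about 2 mm more than the plate fit, so I relied on the images there.
- **Springing back:** After each release the plate fit showed both corners back at rest, within about 0.004 rad. The tool force was near zero at the end.
- **Loose things:** In the last top picture the block and the coupler look unmoved. The arm hid the tape and the bearing from that camera, so I did not confirm those two at the end. The fingertips never went near them.

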